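# Demagnetise a screwdriver in the ring coil

## Robot

A 6-joint arm with a two-finger parallel gripper is mounted at the origin on a cart in front of the work surface, level with it; the furniture and walls round the work are solid. World frame = base frame: x ahead of the robot, y to its left, z up, the work surface at z = 0. Lengths are in m, angles in rad, forces in N, time in s.
With the tool pointing down it reaches from about 0.25 to 0.775 m from the base axis. Payload 4 kg.
Tool frame: the origin (TCP) lies midway between the tips of the shut fingers; the grasp point (between the pads) lies 19 mm behind it (robot.tcp_to_grasp is the distance from the TCP to the grasp point, in m); z points along the fingers, y is the line along which they close (so a half turn about z gives the same grasp; the last joint's range is limited). The gripper opens to 94 mm and grips with 3 to 60 N. Pads are 16 mm wide; open, the fingers measure 119 mm over their backs; the gripper's body (75 mm by 177 mm) begins 78 mm behind the grasp point.
Start: joints at [-1.372, 0.087, 1.371, -0, 1.684, -0.103], TCP at [0.163, -0.525, 0.206] pointing down, gripper open.
Joint ranges: [-3.1, 3.1], [-0.76, 2.03], [0.27, 2.55], [-1.08, 4.22], [0.17, 2.65], [-2.57, 2.57]. Speed limits (rad/s): [2.79, 2.79, 3.14, 3.14, 3.14, 3.14].

## Interface

Orientations are given as [roll, pitch, yaw] about the fixed x, y, z axes, in that order (R = Rz(yaw) Ry(pitch) Rx(roll)).
In Python, from bench import robot, viewer gives the robot as it stands. The module is installed in compiled form; this text tells all that it offers.
- The arm moves only by the shell command python3 -m handwheel 'ROWS' [OPENING]. ROWS is JSON, a list of rows, each a list of 6 numbers: the shift along the tool's x, y, z in units of 0.2 m (1.0 is 0.2 m), then the turn, a rotation vector about the tool's x, y, z in units of 30 degrees (1.0 is 30 degrees). In form: [[x, y, z, wx, wy, wz], ...]. A call has 1 to 10 rows; each row is the pose to reach, as a shift and turn from the pose commanded when the call began, along the tool's axes at that moment; what a row does not reach only later rows make up. A row lasts 1/12 s, in which the tool goes at most 41.7 mm and 7.16 degrees, less where a joint would pass 70% of its speed; a pose out of reach is approached as far as the arm can. A call with a number of a shift or a turn outside -1 to 1 is refused whole. A call with a gripper value outside its range is refused whole. OPENING is the gripper's target within -1 to 1 (shut at 1, half-way at 0, fully open at -1), set as the call begins (- or left out, the last holds). The fingers move at their own pace and stop on an object; the grip force is fixed at half the most. Time passes only in rows, so rows that repeat a pose let the fingers close. It gives the time, the measured TCP pose, the force, the opening and the grip force at its end, in the units of the state.
- robot.get_obs(): the state, without advancing time (a new reading comes with each control period).
- viewer.snapshot(name): name is "side" or "top"; returns the picture (384x512x3 uint8, red, green, blue); there is no depth.
- viewer.calibration(name): a dict with "fx", "fy", "cx", "cy" (pixels), "R" (3x3) and "t" (3): a world point X has camera coordinates R X + t. Camera axes: x right, y down, z forward; pixel columns grow to the right and rows downward; lengths in m; the calibration is good to about 2 mm. A picture is of the moment at which its call begins. calibration takes no time and is no camera call.
- robot.close_job(): hands the job in; it is judged then, once.
The state is a dict: "time": time; "joint_positions": joint angles; "qvel": joint speeds; "joint_torque": joint torques, N m; "tool_pos": TCP position; "ee_rot": TCP orientation; "wrist_force": force on the tool from outside, world axes, zero at the start; "wrist_torque": the same for the moment, N m; "width": finger opening in m; "finger_force": force on a finger pad.
Only numpy, scipy, OpenCV 4.12 (cv2) and the standard library are available. Lean on these libraries where they do the work, as an engineer would, in place of code of your own. Each camera call takes 0.05 s, during which the arm holds its last target. There are 200 camera calls.

## Task

Demagnetise the screwdriver: first switch the ring demagnetiser on by pushing its toggle lever all the way over, away from the robot; then lift the screwdriver out of the tool rack and lower its blade straight down through the ring without touching the ring or its stand, until the blade's tip is about halfway between the underside of the ring and the base plate. Finish holding it there in the gripper, still, upright and centred in the hole, with nothing else carrying it; leave the demagnetiser on and the two plug gauges standing in the rack.

Things in the scene. Friction and masses are not known exactly. Their poses are not given: they have to be found in the camera images.
- demag: Ring demagnetiser, fixed: grey base plate 90 x 230 x 12 mm (x, y, z) with a horizontal copper-wound ring between black flanges on two thin pillars at its -y end and a toggle switch at its +y end. Origin: centre of the plate's underside, z up. Ring axis vertical at x = 0, y = -55 mm; pillars 30 mm from it along +y and -y, open space between plate and ring elsewhere.
- coil_center (a point): Centre of the ring's hole, 85 mm above the bench. Hole 20 mm in diameter right through; ring 76 mm outside, underside 70 mm and top 100 mm above the bench; base plate top at 12 mm.
- switch (a joint): Toggle lever of the demagnetiser, rad: 0 = off, leaning to the base plate's -x (towards the robot); 1.0 = on, leaning to its +x. Light friction, stays where it is left; fully over means above 0.75 (the end stop at 1.0 is rigid).
- switch_tip (a point): Centre of the black 26 mm ball on the end of the toggle lever. The lever turns about the plate's y direction; pivot at x = 0, y = 65 mm, 34 mm above the bench. The ball is 60 mm from the pivot, about 87 mm above the bench at either end of its swing. The 70 x 50 mm switch box below it is 37 mm high.
- tool_rack: Aluminium tool rack fixed to the bench, 50 mm deep (x), about 250 mm long over its feet (y), 100 mm high, with two drilled plates; three holes (11.5 mm) in a row along its y, 65 mm apart, hold three upright tools in any order. Origin at the centre of its underside, z up.
- driver: Screwdriver standing blade down in one of the rack's holes: the tallest tool, with a fat handle. Origin on its axis where the handle meets the blade (100 mm above the bench at the start), z along the axis towards the handle's end. Handle 94 mm long (z = 0 to 94 mm), up to 25 mm thick; round blade 6 mm thick and 94 mm long (z = 0 to -94 mm). It stands loosely, up to 3 degrees off upright. About 80 g.
- driver_handle (a point): Point on the screwdriver's axis in its handle, 50 mm above the origin: a good height to grip.
- driver_tip (a point): Tip of the screwdriver's blade, 94 mm below its origin.
- blade_mid (a point): Middle of the screwdriver's blade, 47 mm above the tip.
- gauge_a: Plug gauge standing in the rack, 84 mm long, dark 14 mm hexagonal grip with bright round ends; its top is about 62 mm above the rack's top plate. To be left alone. Origin on its axis at the top plate.
- gauge_b: The other plug gauge in the rack, standing the other way up (top about 72 mm above the top plate). To be left alone. Origin on its axis at the top plate.

How it is judged:
By the outcome, as a careful person would: the job done as asked, in the order asked, and still so for the second after the job is handed in, while the arm keeps its last pose, push and grip.
It also fails if it takes over 64 s, if anything falls off the work surface, if the arm or the gripper's body presses on something with over 40 N, if the wrist force passes 120 N, or if a joint passes its speed limit or range.

## Working session

There is one attempt and no reset: what is moved stays moved. The work goes in short steps, Python scripts to look and compute and a shell command to move; the robot and the scene stay as the last step left them, time stands still between calls to the robot, and variables do not carry over. Pictures are saved under pics/ and viewed, at most 10 in all, crops included, and the job is handed in when it is done.

```bash
mkdir -p pics; python3 - <<'E'
from bench import robot, viewer
import cv2
for n in("side","top"):
    cv2.imwrite(f"pics/{n}0.png",viewer.snapshot(n)[:,:,::-1])
    c=viewer.calibration(n);print(n,c)
o=robot.get_obs();print(o)
E
```

```text
side {'fx': 374.96591468604606, 'fy': 374.96591468604606, 'cx': 250.13725565588803, 'cy': 195.9590919353397, 'R': array([[ 0.94141335, -0.33718981, -0.00662858],
       [-0.13296442, -0.35302262, -0.92611851],
       [ 0.30993769,  0.8727417 , -0.37717445]]), 't': array([-0.43058846,  0.15253291,  0.89289115])}
top {'fx': 452.45093911614254, 'fy': 452.45093911614254, 'cx': 255.45380596748765, 'cy': 192.41749817928923, 'R': array([[-0.00251828, -0.99999285, -0.00282238],
       [-0.99870447,  0.00265846, -0.05081646],
       [ 0.0508236 ,  0.00269075, -0.99870402]]), 't': array([0.00201641, 0.46796892, 1.43419545])}
{'time': 0.1, 'joint_positions': array([-1.37211229e+00,  8.79042522e-02,  1.37204739e+00, -3.18948158e-05,
        1.68360442e+00, -1.03125859e-01]), 'qvel': array([-0.00134588,  0.00057432, -0.00391618,  0.00115833,  0.00020781,
        0.00184035]), 'joint_torque': array([ 2.34890198e-03, -3.41253448e+01, -3.03301227e+01,  7.19516468e-02,
        3.04750039e-02, -1.01545174e-04]), 'tool_pos': array([ 0.16336356, -0.52467903,  0.20443684]), 'ee_rot': array([-3.13963641e+00, -1.70588725e-04,  3.01806170e-01]), 'wrist_force': array([ 1.11967592, -0.07824301,  0.41089354]), 'wrist_torque': array([ 0.00544443,  0.03587948, -0.02204886]), 'finger_force': 0.0, 'width': 0.09384357481164854}
```

View pics/side0.png

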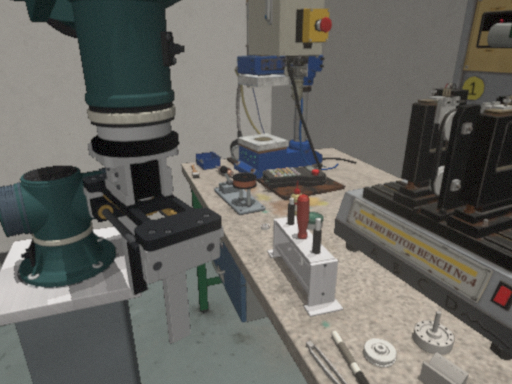

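View pics/top0.png

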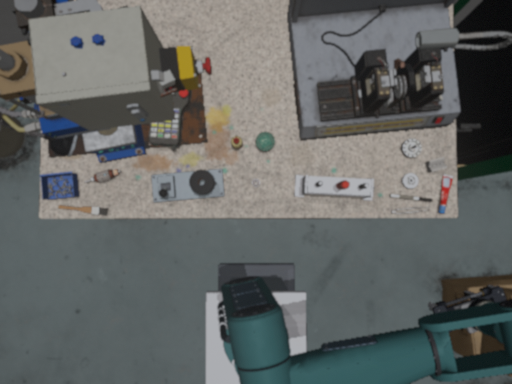

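The side view shows the red screwdriver in the middle of the rack (about 303,215), between two dark gauges. The demagnetiser is at about (240,190). In the top view the rack is at (335,186), the ring at (203,182) and the switch at (167,187). I'll enlarge these areas next.

```bash
python3 - <<'E'
import cv2,numpy as np
t=cv2.imread("pics/top0.png");s=cv2.imread("pics/side0.png")
r=lambda im,x,y,w,h:cv2.resize(im[y:y+h,x:x+w],(400,300),interpolation=cv2.INTER_CUBIC)
a=np.vstack([np.hstack([r(t,145,155,80,60),r(t,290,155,100,75)]),np.hstack([r(s,200,160,80,60),r(s,255,185,100,75)])])
cv2.imwrite("pics/z0.png",a)
E
```

```text
(no output)
```

View pics/z0.png

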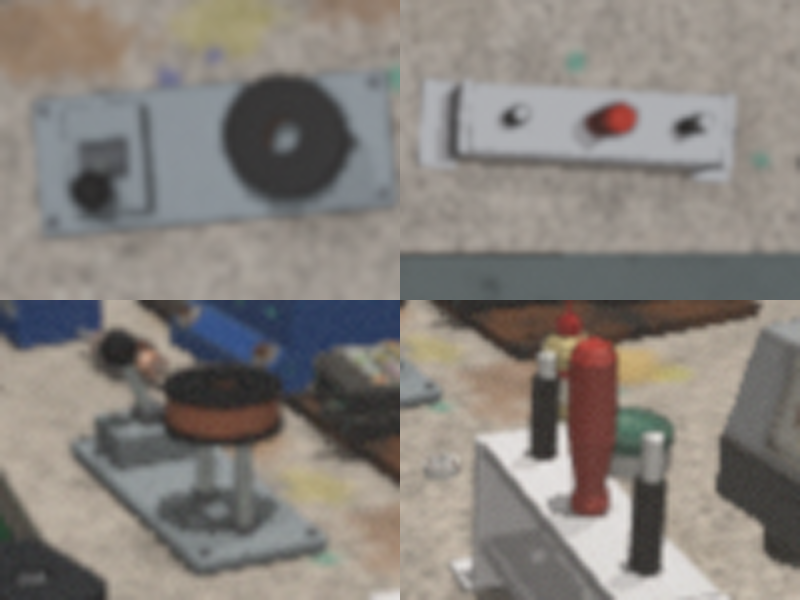

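```bash
cat > h.py <<'E'
import numpy as np,cv2
from scipy.optimize import least_squares
from bench import robot,viewer
C={n:viewer.calibration(n) for n in("side","top")}
def proj(n,X):
    c=C[n];p=np.atleast_2d(X)@c["R"].T+c["t"]
    return p[:,:2]/p[:,2:]*[c["fx"],c["fy"]]+[c["cx"],c["cy"]]
def ray(n,uv,z):
    c=C[n];d=c["R"].T@[(uv[0]-c["cx"])/c["fx"],(uv[1]-c["cy"])/c["fy"],1];o=-c["R"].T@c["t"]
    return o+d*(z-o[2])/d[2]
def tri(s,t):
    f=lambda X:np.r_[proj("side",X)[0]-s,proj("top",X)[0]-t]
    r=least_squares(f,[.4,0,.1]);return r.x,r.fun
def red(im,box):
    x,y,w,h=box;g=im[y:y+h,x:x+w].astype(int)
    m=(g[...,0]>1.8*g[...,1])&(g[...,0]>1.8*g[...,2])&(g[...,0]>60)
    v,u=np.nonzero(m);return np.c_[u+x,v+y]
E
python3 - <<'E'
from h import *
np.set_printoptions(precision=4,suppress=True)
s=cv2.imread("pics/side0.png")[:,:,::-1];t=cv2.imread("pics/top0.png")[:,:,::-1]
a=red(s,(290,190,25,50));b=red(t,(330,175,25,20))
print(len(a),a.mean(0),a.min(0),a.max(0),len(b),b.mean(0),b.min(0),b.max(0))
print("handle c",tri(a.mean(0),b.mean(0)))
# tilt/pose fit of driver using surface samples -> mask extents
print("axis pts", tri([303.75,196.5],[345.25,184.25]))
print("base",ray("side",[302.5,236],.102))
print("rack corners",[ray("top",p,.1)[:2] for p in [(305,175),(373.75,179.25),(370.75,195.75),(304.25,194.25)]])
print("gauges",[ray("side",p,.1)[:2] for p in [(290.75,223.7),(316.75,252.2)]])
# ring
g=t[160:205,180:230].max(2)
m=cv2.connectedComponentsWithStats((g<75).astype(np.uint8));i=1+m[2][1:,4].argmax()
n=cv2.findContours((m[1]==i).astype(np.uint8),0,1)[0][0]
print("ring",m[2][i],cv2.minEnclosingCircle(n),cv2.fitEllipse(n))
pts=[("top",(151.6,174.6),(.045,.115,.012)),("top",(222.6,169),(.045,-.115,.012)),("top",(154,202.2),(-.045,.115,.012)),("top",(202.2,182.4),(0,-.055,.1)),("top",(163.6,193.2),(-.0505+0.0,.065,.087-.0)),
("side",(244.8,177.6),(0,-.055,.1)),("side",(223.8,169.6),(-.028,.065,.087)),("side",(240,214),(-.045,-.115,.012)),("side",(265.6,209),(.045,-.115,.012)),("side",(214.6,189),(-.045,.115,.012))]
pts[4]=("top",(163.6,193.2),(-.028,.065,.087))
def f(p):
    c,s_=np.cos(p[2]),np.sin(p[2]);R=np.array([[c,-s_,0],[s_,c,0],[0,0,1]])
    return np.concatenate([proj(n,R@X+[p[0],p[1],0])[0]-uv for n,uv,X in pts])
r=least_squares(f,[.4,.1,0],loss="soft_l1");p=r.x;print("demag",p);print(r.fun.reshape(-1,2))
c,s_=np.cos(p[2]),np.sin(p[2])
for X in[(0,-.055),(-.028,.065),(.028,.065)]:print(c*X[0]-s_*X[1]+p[0],s_*X[0]+c*X[1]+p[1])
print("ring top",ray("top",(202.2,182.4),.1),"side",ray("side",(244.8,177.6),.1))
E
```

```text
241 [301.5104 207.5311] [294 190] [308 237] 40 [343.975 184.425] [340 182] [347 187]
handle c (array([ 0.4802, -0.2515,  0.1664]), array([ 0.5564, -0.0582, -0.326 ,  0.7219]))
axis pts (array([ 0.482 , -0.2518,  0.1903]), array([-0.2472,  0.0265,  0.1456, -0.3179]))
base [ 0.4831 -0.2541  0.102 ]
rack corners [array([ 0.5155, -0.1485]), array([ 0.5021, -0.3548]), array([ 0.4526, -0.3451]), array([ 0.4576, -0.1458])]
gauges [array([ 0.4868, -0.1898]), array([ 0.4806, -0.3194])]
ring [ 10  11  25  24 432] ((21.86842155456543, 22.13157844543457), 12.2747163772583) ((21.75138282775879, 22.3489933013916), (22.63835334777832, 24.096542358398438), 131.71495056152344)
demag [0.4925 0.2142 0.0734]
[[ 0.4018 -0.895 ]
 [ 0.9687 -0.7403]
 [-0.1882 -0.4997]
 [ 0.4028 -0.807 ]
 [ 0.6811  0.9061]
 [-0.4036 -2.0029]
 [-1.3055  0.1577]
 [-1.2463 -2.2758]
 [ 0.3768 -2.3999]
 [-0.8644 -2.1841]]
0.4964906652696432 0.15934569142919042
0.459761515611205 0.2769678388563142
0.5156105762918362 0.2810766612047715
ring top [0.4941 0.1605 0.1   ] side [0.4916 0.1414 0.1   ]
```

```bash
cat >> h.py <<'E'
from scipy.spatial.transform import Rotation as Ro
def go(pos,yaw=None,rpy=None):
    """print shift and turn (tool axes, handwheel units) from here to a world pose"""
    o=robot.get_obs();R=Ro.from_euler("xyz",o["ee_rot"])
    G=Ro.from_euler("xyz",rpy if rpy is not None else [np.pi,0,yaw])
    print("t",o["time"],"shift",(R.inv().apply(np.array(pos)-o["tool_pos"])/.2).round(3),"turn",((R.inv()*G).as_rotvec()/np.radians(30)).round(3))
E
python3 -c "
from h import *
go([.43,.285,.2],1.6)"
```

```text
t 0.1 shift [ 2.476 -3.469  0.029] turn [-0.003 -0.003 -2.479]
```

```bash
python3 -m handwheel '[[0.62,-0.87,0,0,0,-0.8],[0.62,-0.87,0,0,0,-0.8],[0.62,-0.87,0,0,0,-0.8],[0.62,-0.87,0,0,0,-0.8],[0.62,-0.87,0,0,0,-0.8],[0.62,-0.87,0,0,0,-0.8],[0.62,-0.87,0,0,0,-0.8]]' 1
python3 -m handwheel '[[0.92,-0.54,0,0,0,-0.8],[0.92,-0.54,0,0,0,-0.8],[0.92,-0.54,0,0,0,-0.8],[0.92,-0.54,0,0,0,-0.8],[0.92,-0.54,0,0,0,-0.8],[0.92,-0.54,0,0,0,-0.8],[0.92,-0.54,0,0,0,-0.8]]'
python3 -m handwheel '[[1,-0.12,0,0,0,-0.8],[1,-0.12,0,0,0,-0.8],[1,-0.12,0,0,0,-0.8],[1,-0.12,0,0,0,-0.8],[1,-0.12,0,0,0,-0.8],[1,-0.12,0,0,0,-0.8],[1,-0.12,0,0,0,-0.8]]'
python3 -c "
from h import *
print(robot.get_obs()['tool_pos'],robot.get_obs()['ee_rot'])
go([.43,.285,.2],1.6);go([.42,.279,.075],1.64)"
```

```text
time: 0.68
tool_pos: [0.2307, -0.3205, 0.2056]
ee_rot: [3.141, 0.0, 0.724]
wrist_force: [0.3, 0.5, 0.3]
width: 0.0504
finger_force: 0.0
time: 1.27
tool_pos: [0.298, -0.1187, 0.2055]
ee_rot: [3.141, 0.001, 1.145]
wrist_force: [-0.8, -0.4, 0.9]
width: 0.004
finger_force: 0.0
time: 1.85
tool_pos: [0.3599, 0.0713, 0.2049]
ee_rot: [-3.14, 0.002, 1.559]
wrist_force: [-1.1, 0.1, -0.1]
width: 0.0006
finger_force: 0.0
[0.35991415 0.07126342 0.20485443] [-3.13985767e+00  1.57465090e-03  1.55915824e+00]
t 1.85 shift [1.073 0.338 0.022] turn [-0.003  0.003 -0.078]
t 1.85 shift [1.043 0.289 0.647] turn [-0.003  0.003 -0.154]
```

```bash
python3 -m handwheel '[[1,0.28,0,0,0,-0.15],[1,0.28,0,0,0,-0.15],[1,0.28,0,0,0,-0.15],[1,0.28,0,0,0,-0.15],[1,0.28,0,0,0,-0.15],[1,0.28,0,0,0,-0.15],[1,0.28,0,0,0,-0.15],[1,0.28,0,0,0,-0.15]]'
python3 -c "
from h import *
cv2.imwrite('pics/s1.png',cv2.resize(viewer.snapshot('side')[110:230,160:320,::-1],(800,600),interpolation=2))
go([.415,.278,.075],1.64)"
```

```text
time: 2.52
tool_pos: [0.4186, 0.2686, 0.2049]
ee_rot: [-3.141, 0.002, 1.633]
wrist_force: [-0.4, -0.4, 0.4]
width: 0.0006
finger_force: 0.0
t 2.5667 shift [ 0.049 -0.014  0.652] turn [-0.     0.002 -0.014]
```

View pics/s1.png

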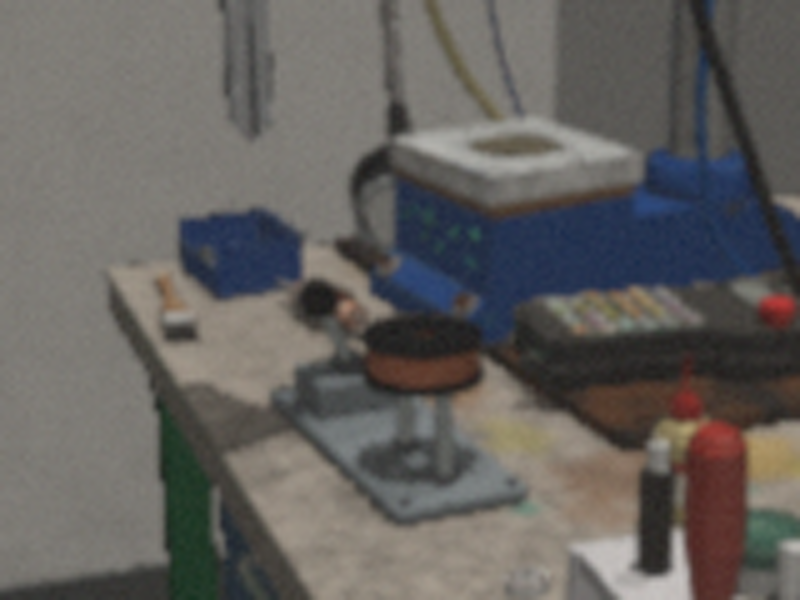

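The shut fingers' tip is at about (210,137), above and in front of the lever ball (223.5,169.5). The lever still leans towards the robot.

```bash
python3 -m handwheel '[[0.02,0.0,0.16,0,0,0],[0.02,0,0.32,0,0,0],[0.02,0,0.48,0,0,0],[0.02,0.0,0.64,0,0,0],[0.02,0,0.64,0,0,0]]'
python3 -c "
from h import *
print(proj('side',[.4186,.2686,.2049]),robot.get_obs()['wrist_force'])
cv2.imwrite('pics/s2.png',cv2.resize(viewer.snapshot('side')[130:220,180:300,::-1],(800,600),interpolation=2))
go([.489,.283,.075],1.64)"
```

```text
time: 2.98
tool_pos: [0.413, 0.2707, 0.0711]
ee_rot: [-3.13, 0.006, 1.634]
wrist_force: [-0.5, -1.1, -0.6]
width: 0.0007
finger_force: 0.0
[[209.31502304 136.29924673]] [-0.50808051 -1.14974865 -0.5519116 ]
t 3.0333 shift [ 0.032  0.373 -0.005] turn [-0.013  0.007 -0.012]
```

View pics/s2.png

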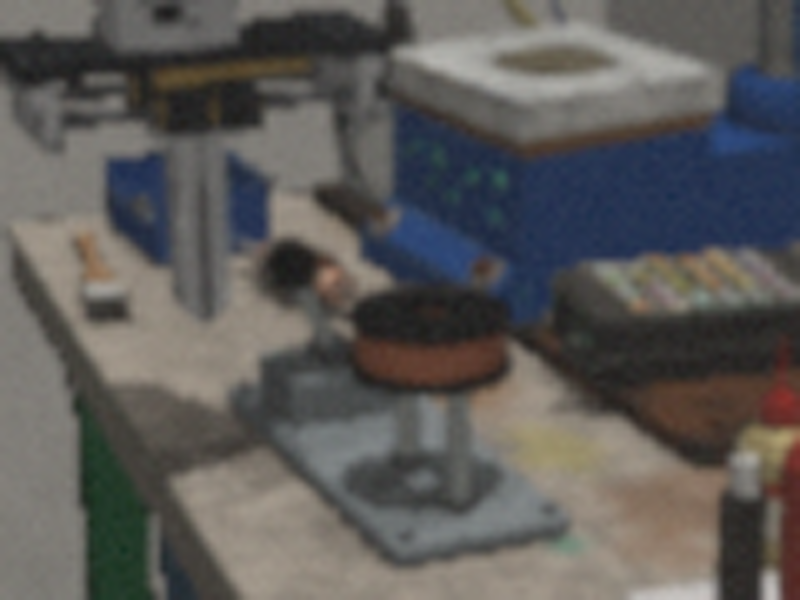

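The finger is standing just on the robot side of the ball (290,270 in the crop) and isn't touching it. I'll push it over in steps.

```bash
python3 -m handwheel '[[0.02,0.04,0,0,0,0],[0.02,0.08,0,0,0,0],[0.02,0.12,0,0,0,0],[0.02,0.16,0,0,0,0],[0.02,0.2,0,0,0,0],[0.02,0.23,0,0,0,0],[0.02,0.26,0,0,0,0],[0.02,0.29,0,0,0,0],[0.02,0.32,0,0,0,0],[0.02,0.33,0,0,0,0]]'
python3 -m handwheel '[[0,0.01,0,0,0,0],[0,0.02,0,0,0,0],[0,0.02,0,0,0,0]]'
python3 -c "
from h import *
cv2.imwrite('pics/s3.png',cv2.resize(viewer.snapshot('side')[130:220,180:300,::-1],(800,600),interpolation=2))
go([.489,.283,.075],1.64)"
```

```text
time: 3.87
tool_pos: [0.4833, 0.2838, 0.0768]
ee_rot: [-3.141, 0.0, 1.637]
wrist_force: [-2.5, 0.3, -0.8]
width: 0.0004
finger_force: 0.6
time: 4.12
tool_pos: [0.4867, 0.2838, 0.077]
ee_rot: [-3.141, 0.001, 1.637]
wrist_force: [-0.6, 0.2, 0.0]
width: -0.0001
finger_force: 0.3
t 4.1667 shift [-0.005  0.011  0.011] turn [-0.     0.001 -0.006]
```

View pics/s3.png

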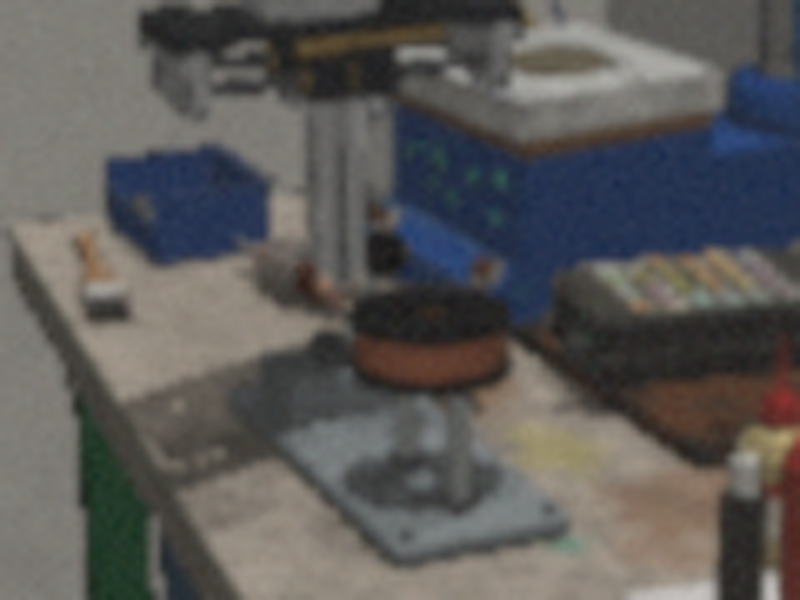

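The ball is now on the far side of the finger (385,250). I'll edge on until the stop can be felt.

```bash
for i in 1 2 3; do python3 -m handwheel '[[0,0.01,0,0,0,0],[0,0.01,0,0,0,0],[0,0.01,0,0,0,0]]' | grep -E 'pos|wrist'; done
```

```text
tool_pos: [0.4888, 0.2841, 0.0775]
wrist_force: [-0.7, 0.1, -1.1]
tool_pos: [0.4892, 0.2842, 0.0774]
wrist_force: [-5.3, -1.4, 1.4]
tool_pos: [0.4894, 0.2842, 0.0774]
wrist_force: [-9.7, -1.6, 4.0]
```

```bash
python3 -m handwheel '[[0,-0.08,-0.05,0,0,0],[0,-0.2,-0.2,0,0,0],[0,-0.2,-0.4,0,0,0],[0,-0.2,-0.6,0,0,0],[0,-0.2,-0.8,0,0,0],[0,-0.2,-0.85,0,0,0],[0,-0.2,-0.85,0,0,0]]' | grep -E 'pos|time'
python3 -c "
from h import *
go([.482,-.2525,.245],1.526)"
```

```text
time: 5.5
tool_pos: [0.4552, 0.2828, 0.2532]
t 5.5 shift [-2.68  -0.043  0.03 ] turn [ 0.021 -0.009  0.212]
```

```bash
python3 -m handwheel '[[-1,0,0,0,0,0.21],[-1,0,0,0,0,0.21],[-1,0,0,0,0,0.21],[-1,0,0,0,0,0.21],[-1,0,0,0,0,0.21],[-1,0,0,0,0,0.21]]' -1 | grep -E 'pos|time'
python3 -m handwheel '[[-1,0,0,0,0,0],[-1,0,0,0,0,0],[-1,0,0,0,0,0],[-1,0,0,0,0,0],[-1,0,0,0,0,0],[-1,0,0,0,0,0]]' | grep -E 'pos|time'
python3 - <<'E'
from h import *
t=viewer.snapshot('top');s=viewer.snapshot('side')
cv2.imwrite('pics/t4.png',np.hstack([cv2.resize(a[:,:,::-1],(400,300),interpolation=2) for a in (t[155:215,145:225],s[160:220,200:280])]))
go([.482,-.2525,.245],1.526)
E
```

```text
time: 6.0
tool_pos: [0.4657, 0.0768, 0.2449]
time: 6.5
tool_pos: [0.4563, -0.1224, 0.2447]
t 6.6 shift [-0.666  0.157 -0.   ] turn [-0.006 -0.003 -0.003]
```

View pics/t4.png

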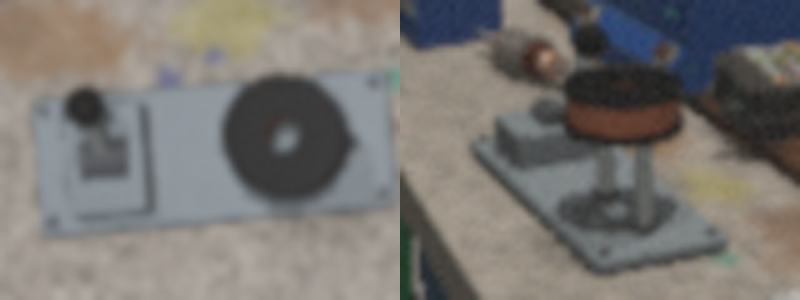

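The lever is fully over: the ball is now at (85,105) in the top crop, where it was at (93,191) before. On to the driver.

```bash
python3 -m handwheel '[[-0.2,0.05,0,0,0,0],[-0.4,0.1,0,0,0,0],[-0.6,0.157,0,0,0,0],[-0.666,0.157,0,0,0,0],[-0.666,0.157,0,0,0,0],[-0.666,0.157,0,0,0,0]]' | grep -E 'pos|time'
python3 -m handwheel '[[0,0,0.15,0,0,0],[0,0,0.3,0,0,0],[0,0,0.42,0,0,0],[0,0,0.52,0,0,0],[0,0,0.57,0,0,0],[0,0,0.57,0,0,0],[0,0,0.57,0,0,0]]'
python3 - <<'E'
from h import *
s=viewer.snapshot('side')
cv2.imwrite('pics/s5.png',cv2.resize(s[150:270,240:400,::-1],(800,600),interpolation=2))
go([.482,-.2525,.131],1.526)
E
```

```text
time: 7.1
tool_pos: [0.483, -0.2505, 0.2464]
time: 7.68
tool_pos: [0.4831, -0.2506, 0.1341]
ee_rot: [3.141, -0.0, 1.529]
wrist_force: [-0.4, -0.5, 0.8]
width: 0.0939
finger_force: 0.0
t 7.7333 shift [-0.006 -0.008  0.021] turn [0.004 0.002 0.005]
```

View pics/s5.png

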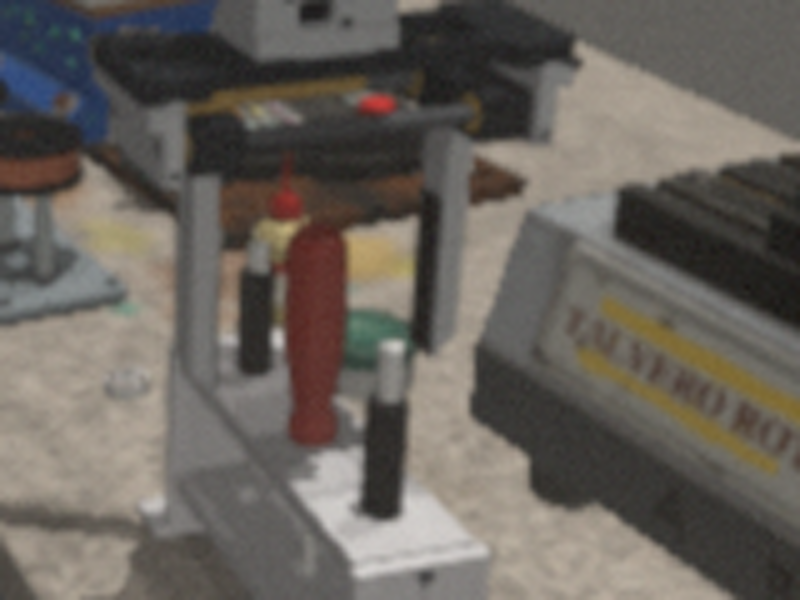

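The fingers straddle the red handle (315,340), with the pads on either side along x. The gauges are clear, so I'll close.

```bash
python3 -m handwheel '[[-0.005,-0.005,0.015,0,0,0],[-0.005,-0.005,0.015,0,0,0],[-0.005,-0.005,0.015,0,0,0],[-0.005,-0.005,0.015,0,0,0],[-0.005,-0.005,0.015,0,0,0],[-0.005,-0.005,0.015,0,0,0],[-0.005,-0.005,0.015,0,0,0],[-0.005,-0.005,0.015,0,0,0],[-0.005,-0.005,0.015,0,0,0],[-0.005,-0.005,0.015,0,0,0]]' 1
python3 -m handwheel '[[0,0,-0.01,0,0,0],[0,0,-0.03,0,0,0],[0,0,-0.06,0,0,0],[0,0,-0.1,0,0,0],[0,0,-0.14,0,0,0],[0,0,-0.18,0,0,0],[0,0,-0.22,0,0,0],[0,0,-0.25,0,0,0],[0,0,-0.25,0,0,0]]'
```

```text
time: 8.57
tool_pos: [0.4818, -0.253, 0.1304]
ee_rot: [-3.142, 0.0, 1.527]
wrist_force: [-0.5, -0.1, -0.6]
width: 0.0306
finger_force: 0.0
time: 9.32
tool_pos: [0.4826, -0.2536, 0.1828]
ee_rot: [3.138, 0.002, 1.527]
wrist_force: [-0.1, -0.6, -1.1]
width: 0.0242
finger_force: 30.0
```

```bash
python3 -m handwheel '[[0,0,-0.04,0,0,0],[0,0,-0.1,0,0,0],[0,0,-0.2,0,0,0],[0,0,-0.3,0,0,0],[0,0,-0.4,0,0,0],[0,0,-0.5,0,0,0],[0,0,-0.6,0,0,0],[0,0,-0.68,0,0,0],[0,0,-0.7,0,0,0],[0,0,-0.7,0,0,0]]'
python3 - <<'E'
from h import *
s=viewer.snapshot('side');np.save('s6.npy',s)
cv2.imwrite('pics/s6.png',cv2.resize(s[90:240,240:440,::-1],(800,600),interpolation=2))
go([.4945,.1615,.323],1.526)
E
```

```text
time: 10.15
tool_pos: [0.4822, -0.2532, 0.3227]
ee_rot: [3.138, 0.002, 1.527]
wrist_force: [0.9, -0.2, -0.8]
width: 0.0243
finger_force: 30.0
t 10.2 shift [ 2.073 -0.028 -0.011] turn [0.001 0.001 0.002]
```

View pics/s6.png

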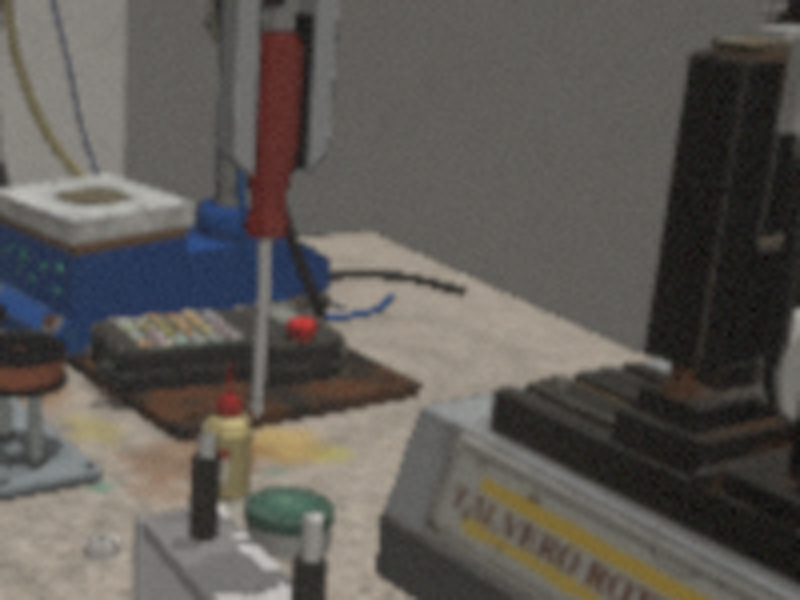

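The driver is held and clear of the rack: blade junction at about (306.1,149.1) and tip at about (303.9,193.4) in the full image. I'll turn the tool by 30° steps with a picture at each, to find the driver's tilt in the grip. The first picture is the background.

```bash
T='[[0,0,0,0,0,0.2],[0,0,0,0,0,0.4],[0,0,0,0,0,0.6],[0,0,0,0,0,0.8],[0,0,0,0,0,0.95],[0,0,0,0,0,1],[0,0,0,0,0,1],[0,0,0,0,0,1]]'
cat > shot.py <<'E'
import sys;from h import *
s=viewer.snapshot('side');o=robot.get_obs()
np.savez(sys.argv[1],s=s,p=o['tool_pos'],r=o['ee_rot']);print(o['time'],o['tool_pos'],o['ee_rot'])
E
python3 shot.py a0
python3 -m handwheel '[[0,0,0,0,0,0.2],[0,0,0,0,0,0.4],[0,0,0,0,0,0.6],[0,0,0,0,0,0.8],[0,0,0,0,0,0.95],[0,0,0,0,0,1],[0,0,0,0,0,1],[0,0,0,0,0,1]]'|grep zz; python3 shot.py a1
python3 -m handwheel '[[0,0,0,0,0,0.2],[0,0,0,0,0,0.4],[0,0,0,0,0,0.6],[0,0,0,0,0,0.8],[0,0,0,0,0,0.95],[0,0,0,0,0,1],[0,0,0,0,0,1],[0,0,0,0,0,1]]'|grep zz; python3 shot.py a2
python3 -m handwheel '[[0,0,0,0,0,0.2],[0,0,0,0,0,0.4],[0,0,0,0,0,0.6],[0,0,0,0,0,0.8],[0,0,0,0,0,0.95],[0,0,0,0,0,1],[0,0,0,0,0,1],[0,0,0,0,0,1]]'|grep zz; python3 shot.py a3
cat > fit.py <<'E'
from h import *
bg=cv2.imread('pics/side0.png')[:,:,::-1].astype(float)
obs=[]
for k in range(4):
    d=np.load(f'a{k}.npz');D=np.abs(d['s']-bg).sum(2)
    g=cv2.GaussianBlur(D,(1,3),0)
    rows=np.arange(140,200);c0=np.interp(rows,[149,194],[306.1,303.9]).round().astype(int)
    prof=np.array([g[r,c-6:c+7] for r,c in zip(rows,c0)])
    w=np.clip(prof-25,0,None);cen=(w*np.arange(-6,7)).sum(1)/(w.sum(1)+1e-9)+c0
    x,y,W,H=290,120,40,60;m=red(d['s'],(x,y,W,H))
    print(k,'red bottom',m[:,1].max()); print(np.c_[rows,cen.round(1),w.max(1).round()][::3].tolist())
E
python3 fit.py
```

```text
10.25 [ 0.48158072 -0.25285271  0.31971837] [-3.14050616e+00 -5.92405325e-04  1.52702286e+00]
10.9667 [ 0.48144049 -0.25276484  0.31926963] [-3.13935896e+00  2.31859096e-05  1.00421171e+00]
11.6833 [ 0.48168477 -0.25293382  0.32016542] [-3.14117152e+00  3.23740798e-04  4.80913305e-01]
12.4 [ 0.48173279 -0.25296238  0.3204091 ] [-3.14159147e+00  1.01887066e-04 -4.26149998e-02]
0 red bottom 174
[[140.0, 304.7, 122.0], [143.0, 305.2, 136.0], [146.0, 305.1, 114.0], [149.0, 305.3, 86.0], [152.0, 305.7, 125.0], [155.0, 305.8, 134.0], [158.0, 305.6, 132.0], [161.0, 305.2, 128.0], [164.0, 305.0, 122.0], [167.0, 305.6, 92.0], [170.0, 304.9, 79.0], [173.0, 304.6, 97.0], [176.0, 304.5, 126.0], [179.0, 304.3, 180.0], [182.0, 304.0, 176.0], [185.0, 303.9, 179.0], [188.0, 303.8, 138.0], [191.0, 303.6, 95.0], [194.0, 302.9, 72.0], [197.0, 302.9, 140.0]]
1 red bottom 174
[[140.0, 305.2, 119.0], [143.0, 305.5, 130.0], [146.0, 305.5, 108.0], [149.0, 305.6, 92.0], [152.0, 305.7, 88.0], [155.0, 305.9, 131.0], [158.0, 305.7, 128.0], [161.0, 305.8, 122.0], [164.0, 305.3, 122.0], [167.0, 305.6, 88.0], [170
[... 467 characters left out ...]
, [170.0, 306.3, 86.0], [173.0, 305.5, 101.0], [176.0, 305.7, 146.0], [179.0, 305.5, 166.0], [182.0, 305.4, 159.0], [185.0, 305.2, 180.0], [188.0, 304.9, 130.0], [191.0, 304.8, 84.0], [194.0, 303.3, 74.0], [197.0, 302.9, 142.0]]
3 red bottom 174
[[140.0, 307.3, 102.0], [143.0, 306.5, 138.0], [146.0, 306.5, 122.0], [149.0, 306.8, 90.0], [152.0, 307.4, 115.0], [155.0, 307.1, 138.0], [158.0, 306.7, 123.0], [161.0, 306.7, 114.0], [164.0, 306.9, 116.0], [167.0, 307.1, 22.0], [170.0, 306.6, 90.0], [173.0, 305.8, 87.0], [176.0, 306.3, 130.0], [179.0, 306.2, 183.0], [182.0, 305.7, 170.0], [185.0, 305.8, 189.0], [188.0, 305.4, 133.0], [191.0, 305.7, 88.0], [194.0, 303.5, 64.0], [197.0, 302.9, 138.0]]
```

```bash
cat >> fit.py <<'E'
    sel=(rows>=151)&(rows<=190)&(w.max(1)>50);obs.append((d['p'],Ro.from_euler('xyz',d['r']),rows[sel],cen[sel]))
L=np.linspace(.02,.14,60)   # distance below TCP along tool z
def pts(q,L):return np.c_[q[0]+q[2]*L,q[1]+q[3]*L,L]
def res(q):
    e=[]
    for P,R,r,c in obs:
        uv=proj('side',R.apply(pts(q,L))+P);e.append(np.interp(r,uv[:,1],uv[:,0])+q[4]-c)
    return np.concatenate(e)
r=least_squares(res,[0]*5,loss='soft_l1',f_scale=.3);cov=np.linalg.inv(r.jac.T@r.jac)*r.fun.var()
print('q',r.x,'sd',np.sqrt(np.diag(cov)),'rms',r.fun.std());np.save('q.npy',r.x)
q=r.x;print('offset at tip L=.125',q[:2]+q[2:4]*.125,'tilt deg',np.degrees(q[2:4]))
# tip row
for k in range(4):
    P,R,_,_=obs[k];print([proj('side',R.apply(pts(q,np.array([l])))+P)[0].round(1).tolist() for l in(.02,.03,.12,.125,.13)])
E
python3 fit.py | tail -7
python3 - <<'E'
import numpy as np,cv2
bg=cv2.imread('pics/side0.png')[:,:,::-1].astype(float)
for k in range(4):
    s=np.load(f'a{k}.npz')['s'].astype(float);D=np.abs(s-bg).sum(2)
    print(k,[int(x) for x in D[184:200,302:308].max(1)]); print('   redness',[int(x) for x in (s[142:154,304:309,0]-s[142:154,304:309,1]).mean(1)])
E
```

```text
q [ 1.67646742e-03 -1.74832145e-04  4.26364381e-03 -5.67465439e-03
  6.36031038e-01] sd [0.00025882 0.00033312 0.00299225 0.00209046 0.14048006] rms 0.22253205809579973
offset at tip L=.125 [ 0.00220942 -0.00088416] tilt deg [ 0.2442888  -0.32513375]
[[305.7, 142.9], [305.4, 148.1], [302.8, 192.0], [302.7, 194.3], [302.6, 196.6]]
[[306.1, 143.1], [305.8, 148.3], [303.2, 192.1], [303.1, 194.4], [302.9, 196.7]]
[[306.8, 142.7], [306.5, 147.8], [304.1, 191.7], [304.0, 194.1], [303.8, 196.4]]
[[307.2, 142.7], [306.9, 147.8], [304.7, 191.8], [304.6, 194.1], [304.5, 196.4]]
0 [224, 205, 182, 168, 163, 157, 139, 117, 120, 97, 89, 142, 113, 146, 155, 146]
   redness [42, 45, 48, 47, 47, 44, 42, 38, 19, 1, -2, -2]
1 [204, 212, 189, 170, 158, 151, 168, 153, 122, 134, 105, 108, 112, 152, 144, 150]
   redness [43, 41, 46, 48, 46, 46, 45, 43, 39, 20, 2, -2]
2 [223, 207, 184, 168, 151, 149, 109, 103, 122, 133, 89, 133, 112, 147, 159, 144]
   redness [40, 42, 44, 47, 46, 46, 44, 41, 32, 11, 0, -2]
3 [213, 233, 178, 171, 156, 150, 107, 114, 116, 121, 89, 148, 123, 149, 152, 137]
   redness [41, 45, 46, 47, 50, 49, 47, 44, 34, 12, 0, 0]
```

The driver is upright in the grip to within 0.4°; the blade sits 2.1 mm along tool +x and 0.8 mm along tool -y. Next I'll refine the ring's position with a model fit in both cameras on averaged pictures.

```bash
python3 - <<'E'
from h import *
np.set_printoptions(precision=4,suppress=True,linewidth=200)
T=np.mean([viewer.snapshot('top').astype(float) for _ in range(6)],0);S=np.mean([np.load(f'a{k}.npz')['s'].astype(float) for k in range(4)],0)
np.savez('ring.npz',T=T,S=S)
th=np.linspace(0,2*np.pi,90)[:-1]
def circ(x,y,z,r):return np.c_[x+r*np.cos(th),y+r*np.sin(th),np.full(len(th),z)]
K=8
def mask(n,hulls,holes,x0,y0,w,h):
    m=np.zeros((h*K,w*K),np.uint8)
    f=lambda P:(((proj(n,P)-[x0-.5,y0-.5])*K)*16).astype(np.int32)
    for H in hulls: cv2.fillConvexPoly(m,cv2.convexHull(f(H)),1,shift=4)
    if holes:
        a=np.ones_like(m)
        for H in holes:
            b=np.zeros_like(m);cv2.fillConvexPoly(b,cv2.convexHull(f(H)),1,shift=4);a&=b
        m[a>0]=0
    return cv2.GaussianBlur(cv2.resize(m.astype(np.float32),(w,h),interpolation=cv2.INTER_AREA),(0,0),.6)
def fit(n,img,box,build,mod):
    x0,y0,w,h=box;g=img[y0:y0+h,x0:x0+w]
    def cost(p):
        m=mask(n,*build(p),*box).ravel();A=np.c_[m,np.ones(m.size)]
        gg=mod(g).ravel();return gg-A@np.linalg.lstsq(A,gg,rcond=None)[0]
    from scipy.optimize import minimize
    r=minimize(lambda p:(cost(p)**2).mean(),[.494,.16],method='Nelder-Mead',options=dict(initial_simplex=[[.494,.16],[.502,.16],[.494,.17]],xatol=1e-4))
    print(n,r.x,r.fun**.5)
b=lambda p:([np.r_[circ(*p,.1,.038),circ(*p,.07,.038)]],[circ(*p,.1,.01),circ(*p,.07,.01)])
fit('top',T,(185,165,34,34),b,lambda g:g.mean(2))
bs=lambda p:([np.r_[circ(*p,.1,.038),circ(*p,.07,.038)]],[])
# side: dark/copper body vs plate: use blue channel (copper and black are both dark in blue)
fit('side',S,(228,165,34,32),bs,lambda g:g[...,2])
bo=lambda p:([np.r_[circ(*p,.0955,.038),circ(*p,.0745,.038)]],[])
u,v=np.arange(228,262),np.arange(162,200)
print('col',245,S[162:200,245].round().astype(int).tolist())
print('row',184,S[184,226:264].round().astype(int).tolist())
print('pred ring edges at (.495,.16): top c',proj('side',[[.495,.16,.1],[.495,.16,.07],[.495,.16,.012]]))
uv=proj('side',np.r_[circ(.495,.16,.1,.038),circ(.495,.16,.07,.038)]);print(uv.min(0),uv.max(0))
E
```

```text
top [0.4951 0.1632] 9.888900434231154
side [0.4956 0.1601] 21.622235619204737
col 245 [[46, 58, 84], [52, 70, 104], [53, 76, 117], [50, 74, 121], [50, 74, 122], [49, 74, 121], [50, 75, 121], [53, 73, 112], [50, 64, 92], [44, 52, 74], [46, 49, 60], [44, 43, 44], [39, 39, 39], [40, 36, 34], [54, 43, 40], [53, 43, 40], [42, 40, 39], [40, 39, 38], [39, 36, 36], [52, 42, 38], [84, 56, 46], [100, 66, 52], [102, 66, 52], [102, 66, 52], [99, 64, 51], [76, 53, 44], [55, 49, 45], [96, 88, 77], [130, 121, 112], [136, 134, 131], [131, 134, 135], [132, 137, 138], [132, 138, 139], [132, 136, 138], [130, 135, 136], [108, 112, 112], [82, 85, 83], [75, 77, 77]]
row 184 [[121, 127, 127], [100, 104, 104], [78, 80, 81], [69, 70, 70], [68, 70, 70], [70, 72, 73], [58, 57, 58], [55, 44, 39], [74, 52, 44], [86, 56, 45], [91, 59, 48], [94, 62, 49], [95, 62, 48], [98, 65, 51], [99, 64, 50], [102, 67, 52], [101, 66, 52], [102, 66, 52], [102, 64, 51], [102, 66, 52], [102, 66, 52], [101, 66, 52], [98, 62, 49], [98, 64, 50], [95, 62, 50], [94, 60, 48], [90, 58, 48], [86, 58, 46], [76, 53, 44], [64, 51, 44], [90, 83, 76], [134, 124, 114], [150, 140, 130], [144, 136, 125], [131, 123, 114], [94, 88, 81], [64, 56, 52], [52, 46, 42]]
pred ring edges at (.495,.16): top c [[243.8666 175.5883]
 [243.9921 184.7716]
 [244.2279 202.027 ]]
[231.4484 171.6521] [256.2817 189.2005]
```

```bash
python3 -m handwheel '[[0,-0.03,-0.05,0,0,0],[0,-0.1,-0.05,0,0,0],[0.01,-0.22,-0.05,0,0,0],[0.01,-0.36,-0.05,0,0,0],[0.02,-0.5,-0.05,0,0,0],[0.02,-0.64,-0.05,0,0,0],[0.03,-0.78,-0.05,0,0,0],[0.03,-0.9,-0.05,0,0,0],[0.03,-0.97,-0.05,0,0,0],[0.03,-1,-0.05,0,0,0]]'|grep -E 'pos'
python3 -m handwheel '[[0,-0.03,0,0,0,0],[0,-0.1,0,0,0,0],[0,-0.22,0,0,0,0],[0,-0.36,0,0,0,0],[0.01,-0.5,0,0,0,0],[0.01,-0.64,0,0,0,0],[0.01,-0.78,0,0,0,0],[0.01,-0.9,0,0,0,0],[0.01,-0.97,0,0,0,0],[0.01,-1,0,0,0,0]]'|grep -E 'pos'
python3 -c "
from h import *
go([.4929,.1613,.25],-.04)"
```

```text
tool_pos: [0.4963, -0.0503, 0.3316]
tool_pos: [0.5072, 0.1479, 0.3304]
t 14.3667 shift [-0.074 -0.064  0.402] turn [-0.001  0.    -0.004]
```

```bash
python3 -m handwheel '[[-0.03,-0.03,0,0,0,0],[-0.074,-0.064,0,0,0,0],[-0.074,-0.064,0.05,0,0,0],[-0.074,-0.064,0.13,0,0,0],[-0.074,-0.064,0.22,0,0,0],[-0.074,-0.064,0.3,0,0,0],[-0.074,-0.064,0.37,0,0,0],[-0.074,-0.064,0.4,0,0,0],[-0.074,-0.064,0.4,0,0,0],[-0.074,-0.064,0.4,0,0,0]]'|grep -E 'pos'
python3 shot.py b0
python3 - <<'E'
from h import *
np.set_printoptions(precision=1,suppress=True,linewidth=200)
q=np.load('q.npy');d=np.load('b0.npz');R=Ro.from_euler('xyz',d['r']);S=np.load('ring.npz')['S']
W=lambda L:R.apply(np.c_[q[0]+q[2]*L,q[1]+q[3]*L,L])+d['p']
print(W(np.array([.0315,.1255])).round(4), 'pred uv',proj('side',W(np.array([.0315,.08,.1255])))+[q[4],0])
D=np.abs(d['s']-S).sum(2)
for r in range(126,178,2):
    w=np.clip(D[r,236:254]-30,0,None);print(r,(w*np.arange(236,254)).sum()/(w.sum()+1e-9),w.max())
cv2.imwrite('pics/b0.png',cv2.resize(d['s'][100:220,165:325,::-1],(800,600),interpolation=2))
go([.4929,.1613,.1665],-.04)
E
```

```text
tool_pos: [0.4929, 0.1592, 0.2505]
15.25 [0.49332024 0.15937087 0.25133474] [-3.14145590e+00 -1.53109157e-03 -4.44323426e-02]
[[0.5 0.2 0.2]
 [0.5 0.2 0.1]] pred uv [[244.1 137. ]
 [244.4 153. ]
 [244.6 167.5]]
126 243.03421607664117 165.75
128 243.79509094872338 164.0
130 243.73179791958117 203.75
132 244.01018447329437 223.5
134 244.29540282180764 200.75
136 244.30362610781995 269.75
138 243.6917074459761 323.75
140 245.63183279663784 94.0
142 250.24456521195123 15.0
144 246.12698411135702 8.5
146 243.84898710685934 82.25
148 244.23564954584398 123.0
150 244.17395264027624 125.25
152 243.93869346635603 135.5
154 243.8504566198911 100.75
156 244.15154639074578 109.75
158 244.2097415497248 118.25
160 244.3992322447432 120.0
162 244.39677891511334 85.0
164 244.1634980970026 69.0
166 244.28409090631493 45.0
168 244.8210526212707 18.75
170 0.0 0.0
172 244.176470530782 2.0
174 241.37499999071633 7.75
176 245.05970147790688 6.0
t 15.25 shift [-0.  -0.   0.4] turn [-0. -0. -0.]
```

```bash
for i in 1 2 3; do python3 -m handwheel '[[0,0,0,0,0,0],[0,0,0,0,0,0]]'|grep -E 'pos'; python3 -c "
from h import *
o=robot.get_obs();print(o['time'],o['tool_pos'],abs(o['qvel']).max());go([.4929,.1613,.1665],-.04)"; done
```

```text
tool_pos: [0.4936, 0.1597, 0.2517]
15.4167 [0.493553   0.15970762 0.25171031] 0.004947876860705505
t 15.4167 shift [-0.005 -0.008  0.426] turn [-0.001 -0.004 -0.008]
tool_pos: [0.4933, 0.1598, 0.251]
15.5833 [0.49326982 0.15978833 0.25101331] 0.005085353938174783
t 15.5833 shift [-0.003 -0.007  0.423] turn [-0.    -0.002 -0.007]
tool_pos: [0.4931, 0.1597, 0.2505]
15.75 [0.49308256 0.15974557 0.25054262] 0.0037317445418170907
t 15.75 shift [-0.001 -0.008  0.42 ] turn [ 0.    -0.    -0.007]
```

View pics/b0.png

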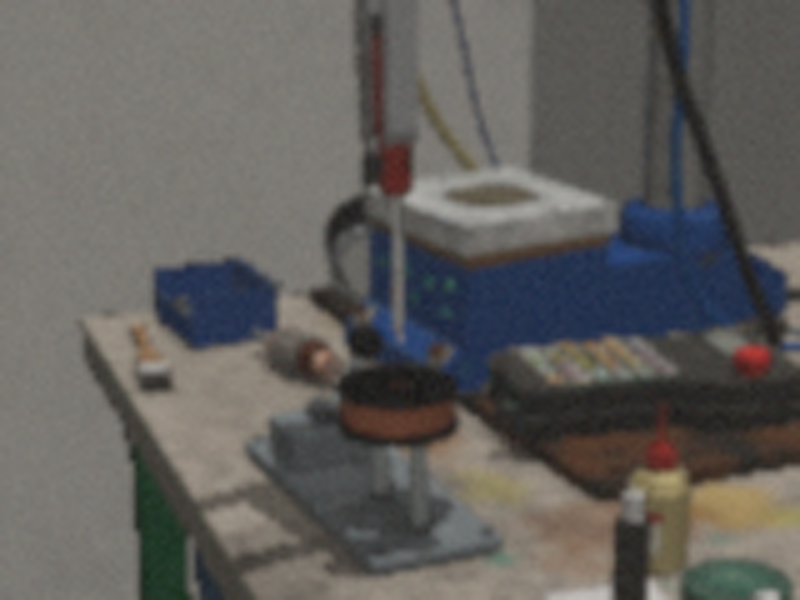

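The driver hangs straight over the ring: the blade tip is at (403,345) in the crop and the ring's centre is at about (399,400). The blade column of 244.3 in the full image agrees with the ring's 244.2. Lowering slowly, with checks on the way.

```bash
python3 -m handwheel '[[0,-0.006,0,0,0,0],[0,-0.006,0.01,0,0,0],[0,-0.006,0.025,0,0,0],[0,-0.006,0.045,0,0,0],[0,-0.006,0.065,0,0,0],[0,-0.006,0.085,0,0,0],[0,-0.006,0.1,0,0,0],[0,-0.006,0.11,0,0,0],[0,-0.006,0.11,0,0,0],[0,-0.006,0.11,0,0,0]]'
python3 shot.py c0
python3 - <<'E'
from h import *
S=np.load('ring.npz')['S'];d=np.load('c0.npz');q=np.load('q.npy')
D=np.abs(d['s']-S).sum(2)
for r in range(144,184,2):
    w=np.clip(D[r,236:254]-30,0,None);print(r,((w*np.arange(236,254)).sum()/(w.sum()+1e-9)).round(1),w.max().round())
R=Ro.from_euler('xyz',d['r']);W=lambda L:R.apply(np.c_[q[0]+q[2]*L,q[1]+q[3]*L,L])+d['p']
print(W(np.array([.0315,.1255])).round(4),proj('side',W(np.array([.0315,.1255])))+[q[4],0])
E
```

```text
time: 16.58
tool_pos: [0.493, 0.1609, 0.2283]
ee_rot: [3.141, 0.0, -0.044]
wrist_force: [0.1, 0.2, -1.3]
width: 0.0243
finger_force: 30.0
16.6333 [0.4931723  0.16088408 0.22857514] [ 3.14153616e+00 -2.97398293e-04 -4.38262326e-02]
144 244.3 96.0
146 245.7 55.0
148 243.9 91.0
150 243.9 104.0
152 243.6 96.0
154 243.6 104.0
156 244.0 114.0
158 244.1 125.0
160 244.0 116.0
162 244.3 68.0
164 244.1 80.0
166 244.2 79.0
168 244.1 76.0
170 244.1 116.0
172 244.2 94.0
174 244.6 81.0
176 243.7 10.0
178 240.9 15.0
180 0.0 0.0
182 236.0 0.0
[[0.495  0.1612 0.1971]
 [0.4955 0.1617 0.1031]] [[243.95574834 144.50034535]
 [244.45577407 174.45448687]]
```

```bash
python3 -m handwheel '[[0,-0.003,0.005,0,0,0],[0,-0.003,0.015,0,0,0],[0,-0.003,0.03,0,0,0],[0,-0.003,0.05,0,0,0],[0,-0.003,0.07,0,0,0],[0,-0.003,0.09,0,0,0],[0,-0.003,0.11,0,0,0],[0,-0.003,0.13,0,0,0],[0,-0.003,0.145,0,0,0],[0,-0.003,0.15,0,0,0]]'|grep -E 'pos|wrist'
python3 -c "
from bench import robot
print(robot.get_obs()['wrist_force'],robot.get_obs()['wrist_torque'])"
python3 -m handwheel '[[0,0,0.005,0,0,0],[0,0,0.015,0,0,0],[0,0,0.03,0,0,0],[0,0,0.05,0,0,0],[0,0,0.07,0,0,0],[0,0,0.09,0,0,0],[0,0,0.115,0,0,0],[0,0,0.14,0,0,0],[0,0,0.155,0,0,0],[0,0,0.16,0,0,0]]'|grep -E 'pos|wrist'
python3 -m handwheel '[[0,0,0,0,0,0],[0,0,0,0,0,0],[0,0,0,0,0,0],[0,0,0,0,0,0]]'
python3 shot.py d0
python3 - <<'E'
from h import *
S=np.load('ring.npz')['S'];d=np.load('d0.npz');q=np.load('q.npy')
D=np.abs(d['s']-S).sum(2)
for r in list(range(164,178))+list(range(188,204)):
    w=np.clip(D[r,236:254]-30,0,None);print(r,((w*np.arange(236,254)).sum()/(w.sum()+1e-9)).round(1),w.max().round())
R=Ro.from_euler('xyz',d['r']);W=lambda L:R.apply(np.c_[q[0]+q[2]*L,q[1]+q[3]*L,L])+d['p']
print(W(np.array([.0315,.1255])).round(4),proj('side',W(np.array([.0315,.1255])))+[q[4],0])
E
```

```text
tool_pos: [0.4928, 0.1614, 0.1976]
wrist_force: [-0.0, -1.4, 0.3]
[-0.02900619 -1.36290869  0.31862247] [ 0.01846324  0.02918081 -0.01615746]
tool_pos: [0.4926, 0.1614, 0.1654]
wrist_force: [-0.5, -0.1, 0.1]
time: 18.63
tool_pos: [0.4933, 0.1615, 0.1668]
ee_rot: [-3.142, -0.001, -0.044]
wrist_force: [-0.1, -0.2, -0.6]
width: 0.0247
finger_force: 30.0
18.6833 [0.49329495 0.16154433 0.16680762] [-3.14153523e+00 -6.94124061e-04 -4.37447083e-02]
164 243.7 129.0
165 243.7 109.0
166 243.9 70.0
167 244.1 85.0
168 244.1 72.0
169 244.1 73.0
170 244.1 116.0
171 244.2 131.0
172 244.1 139.0
173 244.3 137.0
174 244.4 142.0
175 243.9 135.0
176 244.5 106.0
177 244.5 40.0
188 252.0 2.0
189 245.3 23.0
190 244.3 49.0
191 241.4 69.0
192 239.9 128.0
193 239.6 157.0
194 240.0 165.0
195 240.7 166.0
196 241.4 161.0
197 240.9 144.0
198 239.6 90.0
199 244.7 1.0
200 243.5 80.0
201 242.9 121.0
202 242.8 116.0
203 243.4 64.0
[[0.4951 0.1618 0.1353]
 [0.4956 0.1623 0.0413]] [[244.20250228 164.37242213]
 [244.69520828 193.10216999]]
```

```bash
python3 -c "
from bench import robot
print(robot.close_job())"
```

```text
the job is handed in; nothing more can be done
None
```

I handed the job in at about 18.7 s, with the demagnetiser switched on and the screwdriver held still and upright in the ring. By my estimates the tip is 41 mm above the bench, about halfway between ring and plate. The blade is centred to roughly 2 mm, with no contact force felt on the way down. Both gauges were still standing in the rack when I last looked, just after lifting the driver out.

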